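# Cradle a tilt gauge on crossed slats and rock it to its set mark

## Task

The tilt gauge has to be held at its set angle while a reading is taken. First lay the two loose wooden slats crosswise in the notches of the lower layer, centred, to make a cradle; then lift the gauge by its head and lower it upright until its round barrel rests between the slats, with the square ends clear beyond the slat ends. Rock it sideways in the cradle until the swinging pointer settles on the mark of the dial ring, and finish while still holding the gauge steady there, its barrel still resting down in the cradle; do not turn the ring, and leave the other things on the bench where they are.

Things in the scene. Friction and masses are not known exactly. Their poses are not given: they have to be found in the camera images.
- lower_layer: Fixed lower layer of the cradle: two wooden slats (22 mm wide, 130 mm long along y, at x = -38 and +38 mm, tops at z = 28 mm) on a plywood sole 120 x 134 x 6 mm. Each has two notches in its top, 29 mm wide, floor at z = 21 mm, at y = +27 and -27 mm. Origin: underside centre, on the bench; z up. An upper slat lies along x in the notches at one y.
- notch_left (a point): Place of one upper slat, at (0, +27, 21) mm in the frame of lower_layer: where the centre of its underside belongs, with 2.5 mm play to each side. The top of a laid slat is 39 mm above the bench.
- notch_right (a point): The other place, at (0, -27, 21) mm. Either slat may go in either place.
- slat_a: Loose plain wooden slat, 112 mm long (its x) x 24 mm wide (its y) x 18 mm thick, 60 g. Origin: centre of its underside. Lies on the bench to the robot's right.
- slat_b: The second loose slat, the same as slat_a.
- tilt_gauge: Tilt gauge, 0.48 to 0.78 kg: barrel 54 mm in diameter along x, 150 mm long between square end blocks (72 x 72 mm, 22 mm thick); dial on the -x end, toward the robot, where it juts to x = -110 mm, connector on the other to +111 mm. z up through the head. Origin: on the barrel's axis at mid-length, 36 mm above the bench at first, 59 to 63 mm in the cradle, where it turns on its barrel, rubbing.
- head (a point): Centre of the gauge's head, the block to hold it by, 64 mm above the barrel's axis (gauge frame 0, 0, 64): 36 mm (x) x 26 mm (y) x 44 mm (z) on a thin neck over mid-length. Its y faces are plain; a 10 mm cable gland juts from its +x face.
- gauge_ring (a joint): Angle (rad) of the mark on the dial ring, a black tab, about the gauge's +x axis: 0 at the top of the dial (toward the head), positive toward the gauge's -y side (right as the robot sees the dial). Preset 0.24 to 0.50, held by friction; not to be turned.
- gauge_pointer (a joint): Angle (rad) of the black swinging pointer on the same scale: 0 when it points to the head. A pendulum: its tip seeks straight up, swings and settles in about 2 s. Leaning the head toward the gauge's +y side (left as the robot sees it) by an angle makes it read that angle, positive; it stands on the mark when both joints read the same.
- pointer_tip (a point): Tip of the pointer, 25.5 mm from the dial's centre; z of its frame runs along the pointer to the tip.
- mark (a point): Inner end of the mark on the ring, 25.5 mm from the dial's centre; z of its frame points outward through the mark.
- power_brick: Black power adapter 46 x 126 x 31 mm lying at the back; leave it. Origin: underside centre.
- terminal_tin: Small round tin, 64 mm wide, 42 mm high; leave it. Origin: underside centre.
- screwdriver_c: Short screwdriver, 140 mm, lying in front; leave it. Origin: underside centre.
- usb_stick: USB stick 18 x 50 x 8 mm lying in front; leave it. Origin: underside centre.

How it is judged:
By the outcome, as a careful person would: the job done as asked, in the order asked, and still so for the second after the job is handed in, while the arm keeps its last pose, push and grip.
It also fails if it takes over 58 s, if anything falls off the work surface, if the arm or the gripper's body presses on something with over 40 N, if the wrist force passes 120 N, or if a joint passes its speed limit or range.

## Robot

A 6-joint arm with a two-finger parallel gripper is mounted at the origin on a cart in front of the work surface, level with it; the furniture and walls round the work are solid. World frame = base frame: x ahead of the robot, y to its left, z up, the work surface at z = 0. Lengths are in m, angles in rad, forces in N, time in s.
With the tool pointing down it reaches from about 0.25 to 0.775 m from the base axis. Payload 8.9 kg.
Tool frame: the origin (TCP) lies between the finger pads; the fingertips stand 19 mm ahead of it and the grasp point (between the pads) is the TCP; z points along the fingers, y is the line along which they close (so a half turn about z gives the same grasp; the last joint's range is limited). The gripper opens to 85 mm and grips with 20 to 120 N. Pads are 22 mm wide; open, the fingers measure 114 mm over their backs; the gripper's body (76 mm by 85 mm) begins 54 mm behind the grasp point. The pads swing forward as they close: fully open they stand 13 mm farther back than shut.
Start: joints at [1.026, 0.291, -0.153, 1.127, 0, 1.431], TCP at [0.207, 0.482, 0.25] pointing down, gripper open.
Joint ranges: [-2.52, 2.52], [-0.91, 1.74], [-1.3, 1.37], [-1.96, 2.02], [-1.52, 1.47], [-3.14, 3.14]. Speed limits (rad/s): [2.22, 2.22, 2.79, 3.14, 3.14, 3.14].

## Interface

Orientations are given as a 3x3 rotation matrix whose columns are the frame's x, y, z axes.
In Python, from workcell import r gives the robot as it stands.
- The arm moves only by the tool move_arm, never from a script. Its argument "commands" is text: rows parted by semicolons, each of 7 numbers parted by spaces: the closure, from 0 (fully open) to 1 (shut), then the shift along the tool's x, y, z in mm, then the turn, a rotation vector about the tool's x, y, z in degrees. A call has 1 to 20 rows; each row is the pose to reach, as a shift and turn from the pose commanded when the call began, along the tool's axes at that moment; what a row does not reach only later rows make up. A row lasts 1/10 s, in which the tool goes at most 50 mm and 8.59 degrees, less where a joint would pass 70% of its speed; a pose out of reach is approached as far as the arm can. A call with a gripper value outside its range is refused whole. The fingers move at their own pace and stop on an object; the grip force is fixed at half the most. Time passes only in rows, so rows that repeat a pose let the fingers close. It gives the time, the measured TCP pose, the force, the opening and the grip force at its end, in the units of the state.
- r.observe(): the state, without advancing time (a new reading comes with each control period).
- r.camera(name): name is "scene" or "top"; returns the picture (400x640x3 uint8, red, green, blue); there is no depth.
- r.get_calibration(name): a dict with "K" (3x3 intrinsics, pixels), "xyz" and "rotation" of the camera in the world. Camera axes: x right, y up, looking along -z (the intrinsics and any distortion apply to the point x, -y, -z); pixel columns grow to the right and rows downward; lengths in m; the calibration is good to about 2 mm. A picture is of the moment at which its call begins. get_calibration takes no time and is no camera call.
- r.sign_off(): hands the job in; it is judged then, once.
The state is a dict: "clock": time; "joints": joint angles; "dq": joint speeds; "joint_torque": joint torques, N m; "tool_pos": TCP position; "eef_rot": TCP orientation; "wrist_force": force on the tool from outside, world axes, zero at the start; "torque": the same for the moment, N m; "grip_width": finger opening in m; "grasp_force": force on a finger pad.
Only numpy, scipy, OpenCV 4.12 (cv2) and the standard library are available. Lean on these libraries where they do the work, as an engineer would, in place of code of your own. Each camera call takes 0.05 s, during which the arm holds its last target. There are 200 camera calls.

## Working session

There is one attempt and no reset: what is moved stays moved. The work goes in short steps, Python scripts to look and compute and a tool call to move; the robot and the scene stay as the last step left them, time stands still between calls to the robot, and variables do not carry over. Pictures are saved under pics/ and viewed, at most 10 in all, crops included, and the job is handed in when it is done.

Besides the shell and the picture viewer there is one more tool, called after "Call:" as name(argument=value, ...) on one line, values as JSON. move_arm: Moves the arm, as the interface text tells. Its arguments: {"type":"object","properties":{"commands":{"type":"string"}},"required":["commands"]}

```bash
mkdir -p pics
python3 - <<'E'
from workcell import r
import cv2
for n in ("scene","top"):
    im=r.camera(n); cv2.imwrite(f"pics/{n}0.png",im[:,:,::-1])
    c=r.get_calibration(n); print(n,c)
s=r.observe(); print(s)
E
```

```text
scene {'K': array([[372.81633109,   0.        , 319.07748299],
       [  0.        , 372.81633109, 195.83930326],
       [  0.        ,   0.        ,   1.        ]]), 'xyz': array([-3.14516844e-04, -9.12910136e-02,  8.03367480e-01]), 'rotation': array([[ 0.40030562,  0.70947032, -0.58000627],
       [-0.91621869,  0.32180221, -0.23871876],
       [ 0.01728342,  0.62697305,  0.7788492 ]])}
top {'K': array([[448.34801182,   0.        , 321.18397491],
       [  0.        , 448.34801182, 201.38603842],
       [  0.        ,   0.        ,   1.        ]]), 'xyz': array([0.33942859, 0.10694151, 1.34488261]), 'rotation': array([[-0.01016386,  0.98536822, -0.17013575],
       [-0.99984303, -0.01248389, -0.01257213],
       [-0.01451213,  0.16998127,  0.98534043]])}
{'clock': 0.1, 'joints': array([ 1.02567327e+00,  2.91215144e-01, -1.54023302e-01,  1.12670066e+00,
        1.71022267e-05,  1.43153242e+00]), 'dq': array([-0.00027263, -0.00160397,  0.00174159,  0.00232317, -0.00405474,
       -0.0001236 ]), 'joint_torque': array([ 1.14284445e-03, -5.37975669e+01,  3.31919682e+01,  9.31035785e-03,
       -1.99541300e-04, -2.10156458e-06]), 'tool_pos': array([0.20706212, 0.48205445, 0.24980457]), 'eef_rot': array([[-9.18763481e-01,  3.94807926e-01, -6.07179931e-04],
       [ 3.94808354e-01,  9.18762987e-01, -9.68278855e-04],
       [ 1.75570280e-04, -1.12933896e-03, -9.99999347e-01]]), 'wrist_force': array([-0.1108036 , -0.0674757 ,  0.09864378]), 'torque': array([ 0.00190488, -0.04202862,  0.00900207]), 'grasp_force': 0.0, 'grip_width': 0.08574269143432119}
```

View pics/scene0.png

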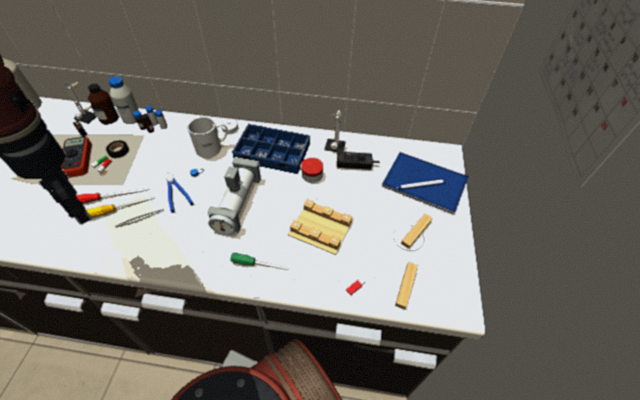

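View pics/top0.png

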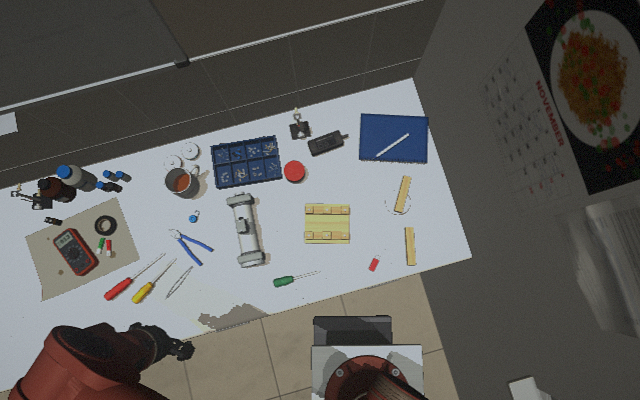

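The scene view shows the gauge at about (237,197), the lower layer at (322,225), and the slats at (416,232) and (407,285). The top view shows them at (246,230), (327,224), (403,194) and (410,246). I'll crop in for corner pixels.

Run:
```python
import cv2,numpy as np
a=cv2.imread("pics/top0.png")[165:285,220:430]; b=cv2.imread("pics/scene0.png")[155:315,200:440]
a=cv2.resize(a,None,fx=3.8,fy=3.8,interpolation=cv2.INTER_CUBIC)
cv2.imwrite("pics/c_top.png",a)
b=cv2.resize(b,None,fx=3.3,fy=3.3,interpolation=cv2.INTER_CUBIC)
cv2.imwrite("pics/c_sc.png",b)
for n,(x0,y0,x1,y1) in {"top":(300,165,430,285),"scene":(280,180,440,315)}.items():
    im=cv2.imread(f"pics/{n}0.png")[y0:y1,x0:x1]
    h=cv2.cvtColor(im,cv2.COLOR_BGR2HSV)
    m=cv2.inRange(h,(8,70,80),(35,255,255))
    for c in cv2.findContours(m,cv2.RETR_EXTERNAL,cv2.CHAIN_APPROX_NONE)[0]:
        if cv2.contourArea(c)>80:
            (cx,cy),wh,an=cv2.minAreaRect(c); print(n,cx+x0,cy+y0,wh,an,[ (p+[x0,y0]).tolist() for p in cv2.boxPoints(cv2.minAreaRect(c)).round(1)])
```

```text
top 409.7035598754883 245.55309295654297 (37.51671600341797, 8.248355865478516) 86.18592071533203 [[404.3000030517578, 227.0999984741211], [412.5999984741211, 226.5999984741211], [415.0999984741211, 264.0], [406.8000030517578, 264.5]]
top 326.5 223.5 (39.0, 43.0) 90.0 [[305.0, 204.0], [348.0, 204.0], [348.0, 243.0], [305.0, 243.0]]
top 402.3340377807617 193.62240982055664 (8.309619903564453, 35.943939208984375) 14.931416511535645 [[393.6999969482422, 209.9000015258789], [403.0, 175.19999980926514], [411.0, 177.30000019073486], [401.6999969482422, 212.0999984741211]]
scene 406.3113250732422 285.1603698730469 (11.126204490661621, 45.741058349609375) 15.945395469665527 [[394.6999969482422, 305.5999984741211], [407.1999969482422, 261.5999984741211], [417.8999938964844, 264.6999969482422], [405.4000015258789, 308.6999969482422]]
scene 416.4653778076172 230.15346145629883 (10.342884063720703, 37.78318786621094) 39.289405822753906 [[400.5, 241.5], [424.3999938964844, 212.29999923706055], [432.3999938964844, 218.79999923706055], [408.5, 248.0]]
scene 320.10650634765625 225.45561981201172 (55.26311492919922, 41.33855056762695) 22.380136489868164 [[286.69999980926514, 234.0], [302.3999996185303, 195.80000019073486], [353.5, 216.9000015258789], [337.79999923706055, 255.0999984741211]]
```

View pics/c_top.png

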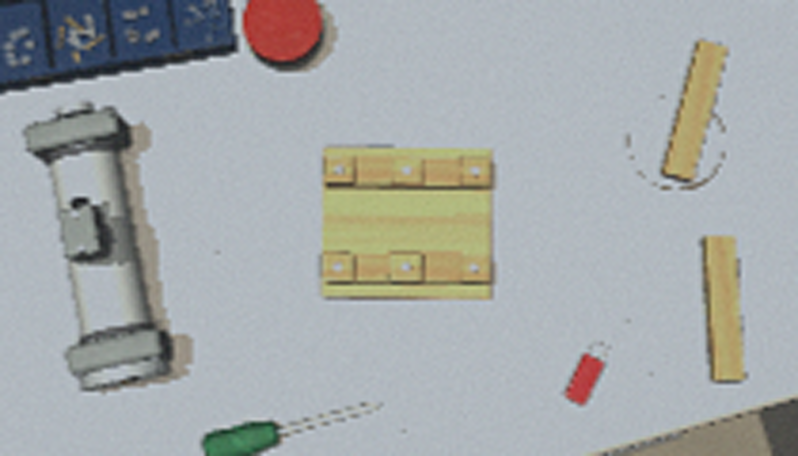

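View pics/c_sc.png

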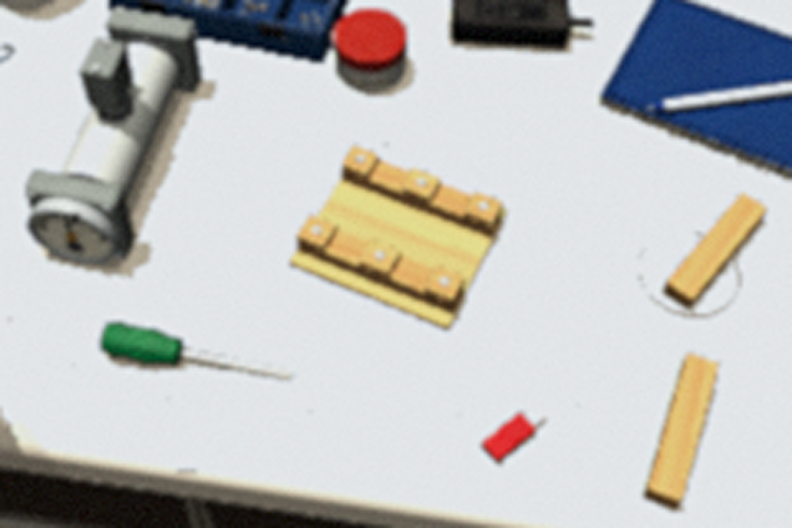

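The crops show the lower layer's screw heads: top crop (338/406/474, 267) and (338/406/475, 170), scene crop (316,230), (379,256), (444,281), (361,159), (422,183) and (484,205). The gauge head is near top (83,232) and needs more zoom. I'll fit the slats from their silhouettes in both views.

```bash
cat > h.py <<'E'
import cv2,numpy as np
from scipy.optimize import least_squares
from workcell import r
C={n:r.get_calibration(n) for n in("scene","top")}
def proj(n,P):
    c=C[n]; q=(np.atleast_2d(P)-c["xyz"])@c["rotation"]; q=q*[1,-1,-1]
    u=q@c["K"].T; return u[:,:2]/u[:,2:]
def tri(ps,pt):
    f=lambda X:np.r_[(proj("scene",X)[0]-ps),(proj("top",X)[0]-pt)]
    s=least_squares(f,[.4,0,.03]); return s.x,np.abs(s.fun).max()
def box(x,y,z,yaw,dx,dy,dz):
    p=np.array([[i*dx/2,j*dy/2,k*dz] for i in(-1,1) for j in(-1,1) for k in(0,1)])
    c,s=np.cos(yaw),np.sin(yaw); return p@np.array([[c,s,0],[-s,c,0],[0,0,1]])+[x,y,z]
def mom(cnt):
    m=cv2.moments(cnt.astype(np.float32)); a=.5*np.arctan2(2*m["mu11"],m["mu20"]-m["mu02"])
    return np.array([m["m10"]/m["m00"],m["m01"]/m["m00"],a])
def wood(n,im,roi):
    x0,y0,x1,y1=roi; h=cv2.cvtColor(im[y0:y1,x0:x1],cv2.COLOR_RGB2HSV)
    m=cv2.inRange(h,(6,60,40),(35,255,255))
    return [c+[x0,y0] for c in cv2.findContours(m,cv2.RETR_EXTERNAL,cv2.CHAIN_APPROX_NONE)[0] if cv2.contourArea(c)>80]
def fit(ms,mt,x0):
    def f(p):
        o=[]
        for n,m in(("scene",ms),("top",mt)):
            d=mom(cv2.convexHull(proj(n,box(*p,.112,.024,.018)).astype(np.float32)))-m
            d[2]=np.sin(d[2])*15; o+=list(d)
        return o
    s=least_squares(f,x0,diff_step=1e-4,x_scale=.01); return s.x,np.abs(s.fun)
E
python3 - <<'E'
from h import *
T=cv2.imread("pics/top0.png")[:,:,::-1].copy(); S=cv2.imread("pics/scene0.png")[:,:,::-1].copy()
ct=sorted(wood("top",T,(380,165,430,285)),key=lambda c:mom(c)[1]); cs=sorted(wood("scene",S,(385,200,440,315)),key=lambda c:mom(c)[1])
for a,b in zip(cs,ct):
    X,_=tri(mom(a)[:2],mom(b)[:2]); print("slat",*[v.round(4) for v in fit(mom(a),mom(b),[*X[:2],0.0,0.05])])
o=lambda p,s,x,y:(np.array(p)+.5)/s-.5+[x,y]
t=[(338,267),(406,267),(474,267),(338,170),(406,170),(475,170)]
s=[(316,230),(379,256),(444,281),(361,159),(422,183),(484,205)]
P=[]
for a,b in zip(s,t):
    X,e=tri(o(a,3.3,200,155),o(b,3.8,220,165)); P.append(X); print(X.round(4),e.round(2))
print(np.mean(P,0))
a=cv2.resize(T[185:275,222:275],None,fx=6.5,fy=6.5,interpolation=cv2.INTER_CUBIC)
b=cv2.resize(S[150:240,203:270],None,fx=6.5,fy=6.5,interpolation=cv2.INTER_CUBIC)
cv2.imwrite("pics/g.png",np.hstack([a,b])[:,:,::-1]); print(a.shape,b.shape)
E
```

```text
slat [ 5.910e-01 -1.209e-01  5.000e-04 -2.980e-01] [0.0938 0.0431 0.0083 0.1261 0.0072 0.007 ]
slat [ 0.434  -0.1365  0.0008  0.0223] [0.0719 0.0061 0.0245 0.0922 0.0205 0.012 ]
[0.4666 0.1623 0.0312] 0.18
[0.4662 0.1098 0.0288] 0.2
[0.4656 0.0571 0.0291] 0.16
[0.5433 0.1609 0.0295] 0.18
[0.5428 0.1078 0.0275] 0.14
[0.5414 0.0547 0.0302] 0.09
[0.50431525 0.10875708 0.02939532]
(585, 344, 3) (585, 436, 3)
```

View pics/g.png

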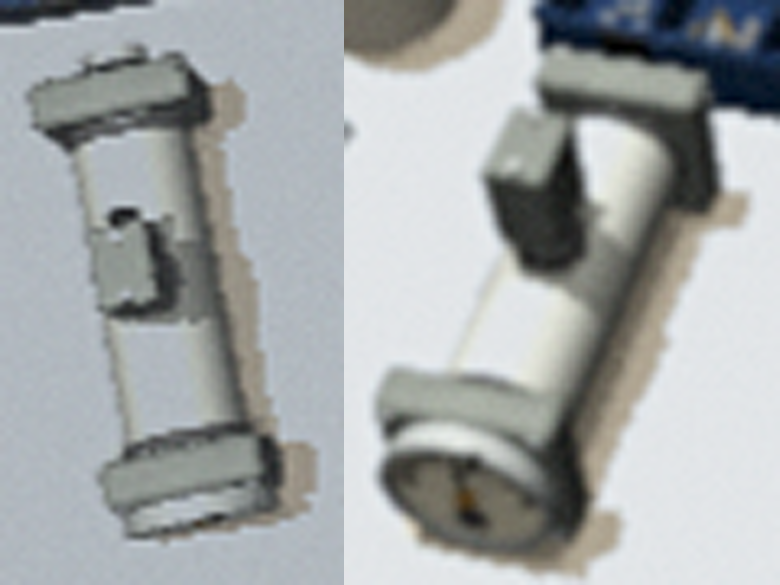

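The zoom shows the head's top face, with corners near (93,237) to (158,298) on the left and (487,175) to (575,122) on the right, plus the end blocks. I'll fit the gauge pose from all the corners.

Run:
```python
from h import *
o=lambda p,x,y:(np.array(p,float)+.5)/6.5-.5+[x,y]
# order: back-left, back-right, front-right, front-left
T={"head":[(93,237),(150,222),(158,298),(102,308)],"far":[(30,92),(183,58),(193,92),(42,127)],"near":[(105,470),(263,432),(270,470),(107,505)]}
S={"head":[(513,110),(575,122),(552,187),(487,175)],"far":[(545,48),(712,82),(703,108),(540,82)],"near":[(392,368),(558,405),(545,445),(380,405)]}
M={"head":[(a*.018,b*.013,.086) for a,b in((1,1),(1,-1),(-1,-1),(-1,1))],
"far":[(a,b*.036,.036) for a,b in((.097,1),(.097,-1),(.075,-1),(.075,1))],"near":[(a,b*.036,.036) for a,b in((-.075,1),(-.075,-1),(-.097,-1),(-.097,1))]}
m=np.vstack([M[k] for k in M]); t=np.vstack([o(T[k],222,185) for k in M]); s=np.vstack([o(np.array(S[k])-[344,0],203,150) for k in M])
def f(p):
    c,n=np.cos(p[3]),np.sin(p[3]); P=m@np.array([[c,n,0],[-n,c,0],[0,0,1]])+p[:3]
    return np.r_[proj("scene",P)-s,proj("top",P)-t].ravel()
q=least_squares(f,[.47,.29,.036,.1],loss="soft_l1"); print(q.x.round(4)); print(f(q.x).reshape(2,-1,2).round(1).tolist())
for k in range(4): print(tri(s[k],t[k]))
print("head mean",np.mean([tri(s[k],t[k])[0] for k in range(4)],0))
```

```text
[0.4863 0.3439 0.0353 0.2037]
[[[0.4, -0.2], [0.8, -0.3], [-0.7, 0.3], [-0.8, 0.3], [0.9, 0.1], [0.5, -0.9], [-0.7, 0.8], [-1.2, 0.5], [0.1, -0.4], [2.6, -0.9], [1.4, 0.2], [-1.6, 1.0]], [[-0.7, -0.9], [-0.2, -0.6], [0.9, 0.4], [0.3, 0.9], [-0.2, -1.2], [0.6, -1.2], [0.5, 0.9], [-0.7, 0.8], [-1.0, -0.9], [-0.4, -0.5], [-0.0, 1.3], [0.1, 1.3]]]
(array([0.49783826, 0.35793303, 0.12521387]), np.float64(0.1973821895284118))
(array([0.50411492, 0.334565  , 0.12282879]), np.float64(0.28403398312639183))
(array([0.47372659, 0.32914849, 0.11888115]), np.float64(0.5682630050678767))
(array([0.46911281, 0.3536539 , 0.1190979 ]), np.float64(0.22574043236224384))
head mean [0.48619815 0.34382511 0.12150543]
```

```bash
cat >> h.py <<'E'
from scipy.spatial.transform import Rotation as Ro
def to(x,y,z,psi_deg,lean=None):
    s=r.observe(); R=s["eef_rot"]; a=np.radians(psi_deg)
    Y=np.array([np.cos(a),np.sin(a),0]); Z=np.array([0,0,-1.]); Rt=np.c_[np.cross(Y,Z),Y,Z]
    if lean is not None: Rt=Ro.from_rotvec(lean).as_matrix()@Rt
    print("shift mm",(R.T@(np.array([x,y,z])-s["tool_pos"])*1000).round(1),"rot deg",np.degrees(Ro.from_matrix(R.T@Rt).as_rotvec()).round(2))
E
python3 -c "
from h import *
to(.434,-.1365,.10,91.3)"
```

```text
shift mm [-452.7 -478.5  150.3] rot deg [-6.000e-02 -2.000e-02 -2.455e+01]
```

Call:
move_arm(commands="0.4 -226 -239 30 0 0 -12;0.4 -226 -239 30 0 0 -12;0.4 -226 -239 30 0 0 -12;0.4 -226 -239 30 0 0 -12;0.4 -226 -239 30 0 0 -12;0.4 -226 -239 30 0 0 -12;0.4 -452.7 -478.5 100 0 0 -24.6;0.4 -452.7 -478.5 130 0 0 -24.6;0.4 -452.7 -478.5 150 0 0 -24.6;0.4 -452.7 -478.5 150 0 0 -24.6;0.4 -452.7 -478.5 150 0 0 -24.6;0.4 -452.7 -478.5 150 0 0 -24.6;0.4 -452.7 -478.5 150 0 0 -24.6;0.4 -452.7 -478.5 150 0 0 -24.6;0.4 -452.7 -478.5 150 0 0 -24.6;0.4 -452.7 -478.5 150 0 0 -24.6")

```text
clock: 1.7
tool_pos: [0.4336, -0.1365, 0.0995]
eef_rot: [[-1.0, -0.021, -0.002], [-0.021, 1.0, 0.001], [0.002, 0.001, -1.0]]
wrist_force: [0.5, -0.1, -0.3]
grip_width: 0.0512
grasp_force: 0.0
```

```bash
python3 -c "
from h import *
to(.434,-.1365,.024,91.3)
for n in('top','scene'):
    cv2.imwrite(f'pics/{n}1.png',r.camera(n)[:,:,::-1])
a=cv2.resize(cv2.imread('pics/top1.png')[200:290,355:455],None,fx=4,fy=4)
b=cv2.resize(cv2.imread('pics/scene1.png')[210:320,340:440],None,fx=4,fy=4)
a=cv2.copyMakeBorder(a,0,80,0,0,cv2.BORDER_CONSTANT)
cv2.imwrite('pics/v1.png',np.hstack([a,b]))
print(r.observe()['grip_width'])
"
```

```text
shift mm [-0.5 -0.1 75.5] rot deg [ 0.07 -0.11 -0.07]
0.05118918439354749
```

View pics/v1.png

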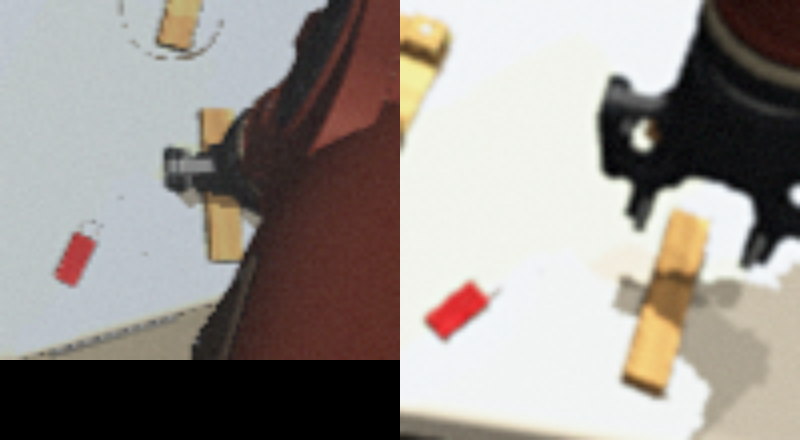

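The fingers straddle the near slat, which sits around (665,310) in the right half of the picture. Descend and grip.

Call:
move_arm(commands="0.4 0 0 40 0 0 0;0.4 0 0 65 0 0 0;0.4 0 0 76 0 0 0;0.4 0 0 76 0 0 0;0.9 0 0 76 0 0 0;0.9 0 0 76 0 0 0;0.9 0 0 76 0 0 0;0.9 0 0 76 0 0 0;0.9 0 0 76 0 0 0;0.9 0 0 60 0 0 0;0.9 0 0 30 0 0 0;0.9 0 0 0 0 0 0;0.9 0 0 0 0 0 0")

```text
clock: 3.1
tool_pos: [0.4369, -0.1372, 0.1045]
eef_rot: [[-1.0, -0.024, 0.007], [-0.024, 1.0, -0.003], [-0.007, -0.003, -1.0]]
wrist_force: [0.6, -0.0, -1.6]
grip_width: 0.0226
grasp_force: 59.2
```

```bash
python3 -c "
from h import *
to(.5047,.1358,.10,89.1)
to(.5047,.1358,.052,89.1)"
```

```text
shift mm [-74.2 271.4   4. ] rot deg [-0.19  0.38  2.26]
shift mm [-73.9 271.5  52. ] rot deg [-0.19  0.38  2.26]
```

Call:
move_arm(commands="0.9 -10 40 0 0 0 0;0.9 -25 80 0 0 0 1;0.9 -38 130 0 0 0 2.2;0.9 -52 180 0 0 0 2.2;0.9 -65 225 0 0 0 2.2;0.9 -74 258 0 0 0 2.2;0.9 -76.9 270.7 0 0 0 2.2;0.9 -76.9 270.7 10 0 0 2.2;0.9 -76.9 270.7 25 0 0 2.2;0.9 -76.9 270.7 35 0 0 2.2;0.9 -76.9 270.7 38 0 0 2.2;0.9 -76.9 270.7 38 0 0 2.2;0.9 -76.9 270.7 38 0 0 2.2;0.9 -76.9 270.7 38 0 0 2.2")

```text
clock: 4.5
tool_pos: [0.5052, 0.1362, 0.0628]
eef_rot: [[-1.0, 0.015, 0.001], [0.015, 1.0, 0.0], [-0.001, 0.0, -1.0]]
wrist_force: [-0.0, -1.0, -0.5]
grip_width: 0.0222
grasp_force: 59.2
```

```bash
python3 -c "
from h import *
to(.5047,.1358,.052,89.1)
for n in('top','scene'):
    cv2.imwrite(f'pics/{n}2.png',r.camera(n)[:,:,::-1])
a=cv2.resize(cv2.imread('pics/top2.png')[190:260,290:365],None,fx=5,fy=5,interpolation=cv2.INTER_CUBIC)
b=cv2.resize(cv2.imread('pics/scene2.png')[175:265,275:355],None,fx=5,fy=5,interpolation=cv2.INTER_CUBIC)
a=cv2.copyMakeBorder(a,0,100,0,0,cv2.BORDER_CONSTANT)
cv2.imwrite('pics/v2.png',np.hstack([a,b]))
"
```

```text
shift mm [ 0.5 -0.5 10.8] rot deg [0.01 0.05 0.03]
```

View pics/v2.png

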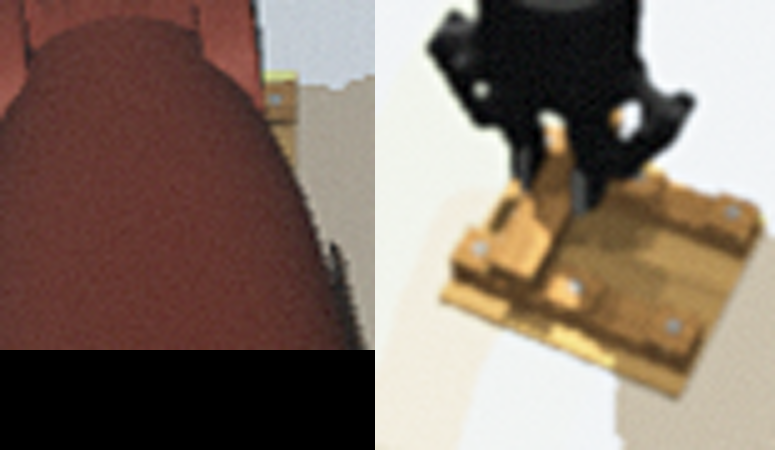

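The slat hangs between the left and centre blocks, its near end around (515,245) in the right half. Lower it gently.

Call:
move_arm(commands="0.9 0 0 5 0 0 0;0.9 0 0 9 0 0 0;0.9 0 0 12 0 0 0;0.9 0 0 14 0 0 0;0.9 0 0 15.5 0 0 0;0.9 0 0 16.5 0 0 0;0.9 0 0 17.5 0 0 0;0.9 0 0 17.5 0 0 0")

```text
clock: 5.4
tool_pos: [0.5046, 0.1365, 0.0467]
eef_rot: [[-1.0, 0.015, 0.0], [0.015, 1.0, -0.0], [-0.0, -0.0, -1.0]]
wrist_force: [-9.9, -1.9, 30.3]
grip_width: 0.0219
grasp_force: 62.9
```

Call:
move_arm(commands="0.9 0 0 16 0 0 0;0.5 0 0 15 0 0 0;0.5 0 0 15 0 0 0;0.5 0 0 15 0 0 0;0.5 0 0 0 0 0 0;0.5 0 0 -40 0 0 0;0.5 0 0 -80 0 0 0;0.5 0 0 -80 0 0 0")

```text
clock: 6.2
tool_pos: [0.5078, 0.1369, 0.1293]
eef_rot: [[-1.0, 0.015, 0.007], [0.015, 1.0, 0.001], [-0.007, 0.001, -1.0]]
wrist_force: [0.3, -0.6, 0.2]
grip_width: 0.0426
grasp_force: 0.0
```

```bash
python3 -c "
from h import *
to(.591,-.1209,.12,90-17.07)
to(.5047,.1358,.052,89.1)
"
```

```text
shift mm [ -86.9 -256.5    9.7] rot deg [ 0.12  0.41 16.23]
shift mm [ 3.7 -1.2 77.3] rot deg [0.06 0.42 0.06]
```

Call:
move_arm(commands="0.4 -18 -50 0 0 0 4;0.4 -36 -100 0 0 0 8;0.4 -54 -150 0 0 0 12;0.4 -72 -200 0 0 0 16;0.4 -85 -240 20 0 0 16.2;0.4 -90.3 -255.3 35 0 0 16.2;0.4 -90.3 -255.3 41 0 0 16.2;0.4 -90.3 -255.3 41 0 0 16.2;0.4 -90.3 -255.3 41 0 0 16.2;0.4 -90.3 -255.3 41 0 0 16.2")

```text
clock: 7.2
tool_pos: [0.5914, -0.119, 0.0845]
eef_rot: [[-0.956, 0.292, 0.001], [0.292, 0.956, -0.0], [-0.001, 0.0, -1.0]]
wrist_force: [0.3, -0.0, 0.0]
grip_width: 0.0507
grasp_force: 0.0
```

```bash
python3 -c "
from h import *
to(.591,-.1209,.024,90-17.07)
for n in('top','scene'):
    cv2.imwrite(f'pics/{n}3.png',r.camera(n)[:,:,::-1])
a=cv2.resize(cv2.imread('pics/top3.png')[185:265,295:375],None,fx=5,fy=5,interpolation=cv2.INTER_CUBIC)
b=cv2.resize(cv2.imread('pics/scene3.png')[180:260,280:360],None,fx=5,fy=5,interpolation=cv2.INTER_CUBIC)
cv2.imwrite('pics/v3.png',np.hstack([a,b]))
"
```

```text
shift mm [-0.1 -1.9 60.5] rot deg [0.01 0.03 0.11]
```

View pics/v3.png

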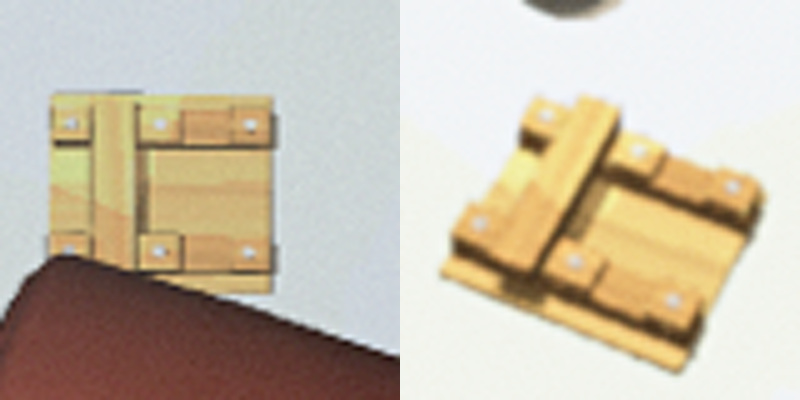

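The first slat is seated in the left notches: left half from (95,95) to (135,265), right half from (600,105) to (515,255). Now grip the second slat.

Call:
move_arm(commands="0.4 0 -1.9 30 0 0 0;0.4 0 -1.9 50 0 0 0;0.4 0 -1.9 60 0 0 0;0.4 0 -1.9 60 0 0 0;0.9 0 -1.9 60 0 0 0;0.9 0 -1.9 60 0 0 0;0.9 0 -1.9 60 0 0 0;0.9 0 -1.9 60 0 0 0;0.9 0 -1.9 60 0 0 0")

```text
clock: 8.2
tool_pos: [0.5918, -0.1222, 0.0253]
eef_rot: [[-0.956, 0.293, 0.002], [0.293, 0.956, -0.001], [-0.002, 0.0, -1.0]]
wrist_force: [-0.2, 0.6, 5.7]
grip_width: 0.0223
grasp_force: 59.5
```

```bash
python3 -c "
from h import *
print(r.observe()['tool_pos'])
to(.5039,.0818,.10,89.1)"
```

```text
[ 0.59175143 -0.12222882  0.02526901]
shift mm [143.6 169.3 -75.1] rot deg [ -0.02   0.14 -16.15]
```

Call:
move_arm(commands="0.9 0 0 -25 0 0 0;0.9 0 0 -55 0 0 0;0.9 20 25 -75 0 0 -3;0.9 50 60 -78 0 0 -7;0.9 85 100 -78 0 0 -12;0.9 115 136 -78 0 0 -16.1;0.9 136 161 -78 0 0 -16.1;0.9 143.6 169.3 -75 0 0 -16.1;0.9 143.6 169.3 -60 0 0 -16.1;0.9 143.6 169.3 -45 0 0 -16.1;0.9 143.6 169.3 -38 0 0 -16.1;0.9 143.6 169.3 -38 0 0 -16.1;0.9 143.6 169.3 -38 0 0 -16.1;0.9 143.6 169.3 -38 0 0 -16.1")

```text
clock: 9.6
tool_pos: [0.5037, 0.0817, 0.0624]
eef_rot: [[-1.0, 0.017, 0.001], [0.017, 1.0, 0.0], [-0.001, 0.0, -1.0]]
wrist_force: [0.6, 1.0, -0.9]
grip_width: 0.0222
grasp_force: 59.0
```

```bash
python3 -c "
from h import *
to(.5039,.0818,.0446,89.1)"
```

```text
shift mm [-0.2  0.1 17.8] rot deg [ 0.    0.06 -0.08]
```

Call:
move_arm(commands="0.9 0 0.3 5 0 0 0;0.9 0 0.3 9 0 0 0;0.9 0 0.3 12 0 0 0;0.9 0 0.3 14 0 0 0;0.9 0 0.3 15.5 0 0 0;0.9 0 0.3 16.5 0 0 0;0.9 0 0.3 17 0 0 0;0.9 0 0.3 17 0 0 0")

```text
clock: 10.4
tool_pos: [0.5029, 0.0823, 0.0462]
eef_rot: [[-1.0, 0.016, 0.0], [0.016, 1.0, -0.0], [-0.0, -0.0, -1.0]]
wrist_force: [-7.5, -0.4, 22.7]
grip_width: 0.0228
grasp_force: 61.9
```

Call:
move_arm(commands="0.9 0 0.3 15 0 0 0;0.52 0 0.3 14 0 0 0;0.52 0 0.3 14 0 0 0;0.52 0 0.3 14 0 0 0;0.52 0 0.3 0 0 0 0;0.52 0 0.3 -40 0 0 0;0.4 0 0.3 -85 0 0 0;0.4 0 0.3 -130 0 0 0;0.4 0 0.3 -130 0 0 0;0.4 0 0.3 -130 0 0 0;0.4 0 0.3 -130 0 0 0")

```text
clock: 11.5
tool_pos: [0.5023, 0.0826, 0.1737]
eef_rot: [[-1.0, 0.017, -0.002], [0.017, 1.0, -0.0], [0.002, -0.0, -1.0]]
wrist_force: [-1.6, -0.1, -0.9]
grip_width: 0.0514
grasp_force: 0.0
```

```bash
python3 -c "
from h import *
print(r.observe()['tool_pos'])
to(.4863,.3439,.165,101.67)"
```

```text
[0.50227215 0.08257197 0.17365924]
shift mm [ 20.3 261.    8.7] rot deg [ 1.000e-02 -1.100e-01 -1.262e+01]
```

Call:
move_arm(commands="0.4 4 50 0 0 0 -3;0.4 8 100 0 0 0 -6;0.4 12 150 0 0 0 -9;0.4 16 200 0 0 0 -12.6;0.4 19 240 0 0 0 -12.6;0.4 20.3 261 5 0 0 -12.6;0.4 20.3 261 8 0 0 -12.6;0.4 20.3 261 8 0 0 -12.6;0.4 20.3 261 8 0 0 -12.6")

```text
clock: 12.4
tool_pos: [0.4868, 0.3427, 0.1659]
eef_rot: [[-0.98, -0.201, -0.002], [-0.201, 0.98, -0.001], [0.002, -0.001, -1.0]]
wrist_force: [1.0, -0.2, -0.0]
grip_width: 0.0511
grasp_force: 0.0
```

```bash
python3 -c "
from h import *
to(.4863,.3439,.100,101.67)
for n in('top','scene'):
    cv2.imwrite(f'pics/{n}4.png',r.camera(n)[:,:,::-1])
a=cv2.resize(cv2.imread('pics/top4.png')[190:255,295:360],None,fx=6,fy=6,interpolation=cv2.INTER_CUBIC)
b=cv2.resize(cv2.imread('pics/scene4.png')[160:260,210:360],None,fx=4,fy=4,interpolation=cv2.INTER_CUBIC)[:390]
c=np.hstack([a,b]); cv2.imwrite('pics/v4.png',cv2.resize(c,(800,800*c.shape[0]//c.shape[1])));print(c.shape)
"
```

```text
shift mm [ 0.1  1.4 65.9] rot deg [-0.05 -0.11 -0.07]
(390, 990, 3)
```

View pics/v4.png

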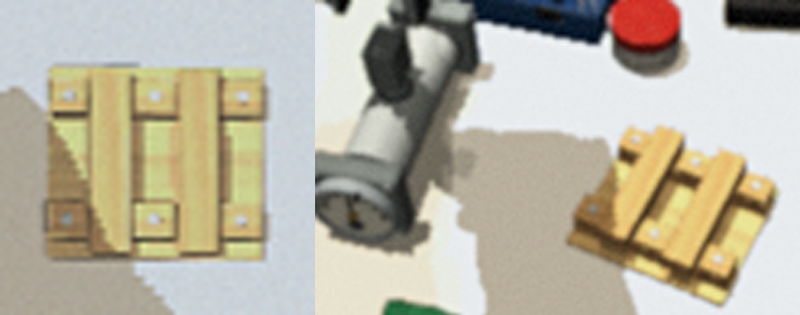

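Both slats are seated (left half columns 93–130 and 182–218), and the gripper is over the gauge head at (390,60) in the right half. Descend onto the head, close and lift.

Call:
move_arm(commands="0.4 0 1.2 30 0 0 0;0.4 0 1.2 52 0 0 0;0.4 0 1.2 65 0 0 0;0.4 0 1.2 65 0 0 0;0.4 0 1.2 65 0 0 0;0.9 0 1.2 65 0 0 0;0.9 0 1.2 65 0 0 0;0.9 0 1.2 65 0 0 0;0.9 0 1.2 65 0 0 0;0.9 0 1.2 65 0 0 0;0.9 0 1.2 65 0 0 0")

```text
clock: 13.6
tool_pos: [0.4876, 0.3456, 0.103]
eef_rot: [[-0.979, -0.202, 0.002], [-0.202, 0.979, 0.001], [-0.002, 0.001, -1.0]]
wrist_force: [-0.2, 1.4, 6.5]
grip_width: 0.0252
grasp_force: 61.5
```

Call:
move_arm(commands="0.9 0 0 -6 0 0 0;0.9 0 0 -15 0 0 0;0.9 0 0 -28 0 0 0;0.9 0 0 -40 0 0 0;0.9 0 0 -50 0 0 0;0.9 0 0 -57 0 0 0;0.9 0 0 -60 0 0 0;0.9 0 0 -60 0 0 0;0.9 0 0 -60 0 0 0;0.9 0 0 -60 0 0 0")

```text
clock: 14.6
tool_pos: [0.4866, 0.3449, 0.1612]
eef_rot: [[-0.979, -0.202, -0.001], [-0.202, 0.979, -0.001], [0.001, -0.0, -1.0]]
wrist_force: [-0.7, -0.1, -7.9]
grip_width: 0.0251
grasp_force: 59.9
```

```bash
python3 -c "
from h import *
s=r.observe(); print(s['torque'],s['wrist_force'])
to(.504,.1095,.163,89.1)
for n in('top','scene'):
    cv2.imwrite(f'pics/{n}5.png',r.camera(n)[:,:,::-1])
cv2.imwrite('pics/v5.png',cv2.resize(cv2.imread('pics/scene5.png')[120:260,190:370],None,fx=4,fy=4,interpolation=cv2.INTER_CUBIC))
"
```

```text
[-0.03681854 -0.02466743 -0.02836692] [-0.66225724 -0.1028341  -7.88844746]
shift mm [  30.5 -234.1   -1.7] rot deg [-0.02 -0.05 12.55]
```

View pics/v5.png

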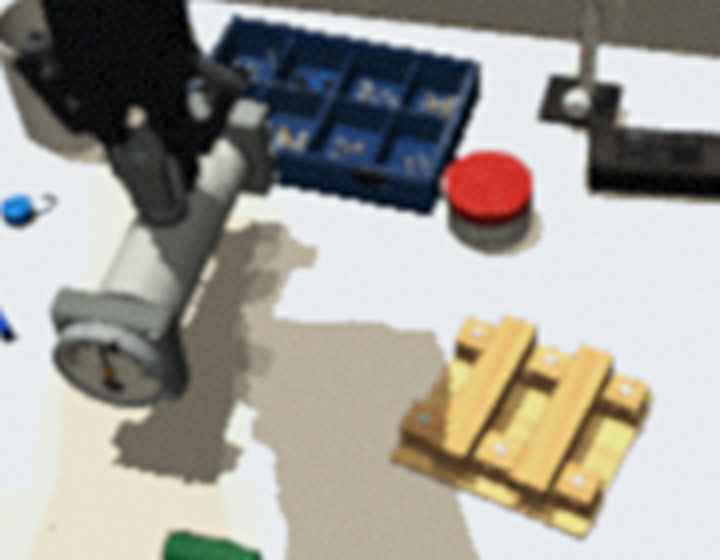

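The gauge hangs upright in the grip, with its dial at about (115,365). My picture allowance is spent, so from here I'll measure numerically. I'll bring the dial nearer the scene camera to read the ring mark.

```bash
cat >> h.py <<'E'
def dialpts(rad,ang,off=(0,0,-.064),xd=-.110):
    # gauge frame from tool: gauge x=-tool x, y=tool y, z=-tool z
    s=r.observe(); G=s["eef_rot"]@np.diag([-1,1,-1]); o=s["tool_pos"]+G@np.array(off)
    a=np.asarray(ang); P=np.stack([np.full_like(a,xd),-rad*np.sin(a),rad*np.cos(a)],-1)
    return P@G.T+o
def avg(n,k=4): return np.mean([r.camera(n).astype(float) for _ in range(k)],0)
E
python3 -c "
from h import *
to(.33,.29,.45,125)
for X in ([.24,.227,.386],[.33,.29,.386]): print(proj('scene',X))
print(proj('scene',dialpts(0,np.array([0.]))))
"
```

```text
shift mm [ 164.7  -22.2 -288.5] rot deg [ -0.    -0.05 -23.35]
[[179.28767252 188.08222829]]
[[181.44585374 137.32802869]]
[[216.18343521 213.16158637]]
```

Call:
move_arm(commands="0.9 5 0 -15 0 0 -1;0.9 20 -2 -40 0 0 -3;0.9 37 -4 -70 0 0 -6;0.9 55 -7 -100 0 0 -8;0.9 73 -10 -130 0 0 -11;0.9 91 -12 -160 0 0 -13;0.9 109 -14 -190 0 0 -16;0.9 127 -17 -220 0 0 -18;0.9 142 -19 -250 0 0 -21;0.9 155 -21 -272 0 0 -22.5;0.9 162 -22 -284 0 0 -23;0.9 164.7 -22 -288.5 0 0 -23.3;0.9 164.7 -22 -288.5 0 0 -23.3;0.9 164.7 -22 -288.5 0 0 -23.3;0.9 164.7 -22 -288.5 0 0 -23.3;0.9 164.7 -22 -288.5 0 0 -23.3;0.9 164.7 -22 -288.5 0 0 -23.3;0.9 164.7 -22 -288.5 0 0 -23.3;0.9 164.7 -22 -288.5 0 0 -23.3;0.9 164.7 -22 -288.5 0 0 -23.3")

```text
clock: 16.7
tool_pos: [0.33, 0.2903, 0.4503]
eef_rot: [[-0.82, -0.573, -0.0], [-0.573, 0.82, 0.0], [0.0, 0.0, -1.0]]
wrist_force: [-0.4, 0.5, -6.7]
grip_width: 0.0253
grasp_force: 60.4
```

```bash
cat >> h.py <<'E'
def rect(k=4,half=.042,n=84,**kw):
    """dial plane seen straight on, gauge y left / z up, 1 mm per pixel"""
    im=avg("scene",k).astype(np.float32)
    g=(np.arange(n)+.5)/n*2*half-half
    Xr,Zu=np.meshgrid(g,-g)  # Xr right (= -y), Zu up
    P=dialpts(np.hypot(Xr,Zu).ravel(),np.arctan2(Xr,Zu).ravel(),**kw)
    uv=proj("scene",P).astype(np.float32)
    return cv2.remap(im,uv[:,0].reshape(n,n),uv[:,1].reshape(n,n),cv2.INTER_CUBIC)
def aart(q,w=56):
    q=cv2.resize(q,(w,w//2)).mean(2); q=np.clip(q/ q.max()*9.9,0,9).astype(int)
    for row in q: print("".join("@%#*+=-:. "[v] for v in row))
E
python3 -c "
from h import *
q=rect(); np.save('q1.npy',q); print(r.observe()['clock'],r.observe()['tool_pos'].round(4),r.observe()['grip_width'])
aart(q)"
```

```text
16.9 [0.33   0.2902 0.4503] 0.02503926989492396
        :+****#%%#*+=-::::::::::::::---==*##%###**##%%%=
        :*######+=-:::::::::::::::-------+*#########%%%+
        :*%###+-::::::::----------+*+---=+*########%%%%=
        :*%%*=-::--==++**********#%@#+=-=*#######%%%%%%+
        -*%*=--=++*##**#**#*##*#%%@%#**+*###***###%%%%%=
        :**==+******##*****#%#**%@%###**####***####%%%%=
        :=++********###**+*#%#+*#####**#***########%%%%=
        :+******##******++*#%#+++****+***#***######%%%%=
       .=*****###**+++++++*#%#+++++++++*####***####%%%%=
       -*****####**++++++++#%#+++++++++*##******###%%%%=
      :+#*******++++++++++*#%#+++++++++++++******##%%%%=
..   .=##*******++++++++++*#%#*++++++++++++*##***##%%%%=
.    :+##***###**+++++++++*%%%#*+++++++++**###***##%%%%=
     -*##*******+++++++++*#%%%#*+++++++++******+**#%%%%=
     -*##*+++++++++++++++*#%%#*+++++++++++++++++*##%%%#=
     :+#%#*++++++++++++++*#%%%#*+++++++++++++++**##%%%*:
     .=#%#**++++++++++++*#%%%%%#**+++++++++++++*###%%%+.
      -*###**++++++++++*#%%%%%%%#*++++++++++++*####%%#- 
::.   .-*###**+++++++++*#%%%@@@%#*++++++++++**#####%%+: 
.      .-*####*+++++++++*#%%%%%#*+++++++++***#######+:  
        .:+*###***+++++++******+++++++++***##*==++=-.   
          .-+####*****+++++++++++++++****##*=:....      
            -+*#####******************###*=:            
            :+**#***#######********##*+=-:              
            -++*+-::-=++*********#*+-:.                 
           .=+*+:       ..::::-=*#*:                    
           :=**=.              -#@*:                    
 .....     -+**-               -*#+-.
```

The dial reads clearly, with the mark right of top. The pointer may still be swinging, so I'll wait and look again.

Call:
move_arm(commands="0.9 0 0 0 0 0 0;0.9 0 0 0 0 0 0;0.9 0 0 0 0 0 0;0.9 0 0 0 0 0 0;0.9 0 0 0 0 0 0;0.9 0 0 0 0 0 0;0.9 0 0 0 0 0 0;0.9 0 0 0 0 0 0;0.9 0 0 0 0 0 0;0.9 0 0 0 0 0 0;0.9 0 0 0 0 0 0;0.9 0 0 0 0 0 0;0.9 0 0 0 0 0 0;0.9 0 0 0 0 0 0;0.9 0 0 0 0 0 0")

```text
clock: 18.4
tool_pos: [0.33, 0.2903, 0.4503]
eef_rot: [[-0.82, -0.573, 0.0], [-0.573, 0.82, 0.0], [-0.0, 0.0, -1.0]]
wrist_force: [0.2, 0.9, -7.2]
grip_width: 0.0251
grasp_force: 60.4
```

```bash
python3 -c "
from h import *
q=rect(); np.save('q2.npy',q); print(proj('scene',dialpts(0,np.array([0.]))))
aart(q)
g=q.mean(2); s=g.sum()
# dark centroid per row (mm, right+, up+)
for i in range(4,62,3):
    row=g[i:i+3].mean(0)[24:46]; w=np.clip(np.median(row)-12-row,0,None); print(round(41.5-i-1,1), round(((np.arange(24,46)-41.5)*w).sum()/max(w.sum(),1e-6),2), end=' | ')
"
```

```text
[[179.03411168 187.96995987]]
        -+****#%%#*+--::::::::::::::---==+*#%%##**##%%%=
        :*######+=-::::::::::::::::------+*#########%%%+
        :*%###*-::::::::----------+*+---=+*########%%%%=
        :*%%*=--:--==++******#***#@@#=--=*#######%%%%%%+
        -*#*=--=+**##**#**#*##*#%%@%#**+*###***###%%%%%=
        :**==+******##*****#%#**%@%###**###***#####%%%%=
        :=++******#*###**+*#%#+*#####**#***########%%%%=
        :+******##******++*#%#+++****+***#***######%%%%=
       .=*****###*+++++++++#%#*++++++++*#####**####%%%%=
       -*****####**++++++++#%#+++++++++*##******###%%%%=
      :+#****#**++++++++++*#%#+++++++++++++*****###%%%%=
..   .=##*******++++++++++*#%#*++++++++++++*##***##%%%%=
.    :+##***####*+++++++++*%%%#*+++++++++**####**##%%%%=
     -*##*******+++++++++*#%%%#*+++++++++******+**#%%%%=
     -*##**++++++++++++++*##%#*+++++++++++++++++*##%%%#=
     :+###*++++++++++++++*#%%%#*+++++++++++++++**##%%%*:
     .=#%#**++++++++++++*#%@@%%#*++++++++++++++*###%%#+.
      -*###**++++++++++*#%@%%%@%#*++++++++++++*####%%#- 
::.   .-*###**+++++++++*#%%%%@@%#*++++++++++**#####%%+: 
.      .-*####*+++++++++*#%%%%%#*+++++++++***#######+:  
         :+*###***+++++++******+++++++++***##*==++=-.   
          .-+####****++++++++++++++++****##*=:....      
            -+*#####******************###*=:            
            :+**#***#######********#**+=-.              
            -++*+-::-==+*********#*+-:.                 
           .=+*+:       ..::::-=*#*:                    
           :=**=.              -#@*:                    
 ....      -+**-               -*#+-.                   
36.5 -17.0 | 33.5 0.22 | 30.5 1.85 | 27.5 1.12 | 24.5 -0.29 | 21.5 0.5 | 18.5 -2.87 | 15.5 -4.27 | 12.5 -0.86 | 9.5 0.59 | 6.5 0.72 | 3.5 0.7 | 0.5 0.42 | -2.5 0.3 | -5.5 0.43 | -8.5 -0.16 | -11.5 -0.6 | -14.5 -0.39 | -17.5 0.14 | -20.5 -17.37 |
```

```bash
cat >> h.py <<'E'
def dial(q):
    n=q.shape[0]; c=(np.arange(n)+.5)-n/2; X,Z=np.meshgrid(c,-c); g=q.mean(2); o=q[:,:,0]-q[:,:,2]
    def cen(w): w=np.clip(w,0,None); return np.array([(X*w).sum(),(Z*w).sum()])/w.sum()
    near=np.hypot(X,Z)<12; hub=cen((o-np.percentile(o[near],90))*near)
    print("hub(orange)",hub.round(2),"max R-B",o[near].max().round())
    R=np.hypot(X-hub[0],Z-hub[1]); A=np.arctan2(X-hub[0],Z-hub[1])
    for lo,hi in((10,14),(14,18),(18,22),(22,25),(25,28),(28,31)):
        a=np.arange(-1.2,1.2,.02); rr=np.arange(lo,hi,.5); AA,RR=np.meshgrid(a,rr)
        p=cv2.remap(g.astype(np.float32),(hub[0]+RR*np.sin(AA)+n/2-.5).astype(np.float32),(n/2-.5-hub[1]-RR*np.cos(AA)).astype(np.float32),cv2.INTER_LINEAR).mean(0)
        d=np.clip(np.median(p)-p,0,None); out=[]
        lo_i=[i for i in range(1,len(a)-1) if d[i]>d[i-1] and d[i]>=d[i+1] and d[i]>15]
        for i in lo_i:
            s=slice(max(i-5,0),i+6); w=np.clip(d[s]-d[i]*.4,0,None); out.append((round(float((a[s]*w).sum()/w.sum()),3),int(d[i])))
        print(lo,hi,out)
E
python3 -c "
from h import *
dial(np.load('q1.npy'));dial(np.load('q2.npy'))"
```

```text
hub(orange) [0.35 0.19] max R-B 62.0
10 14 [(0.025, 67)]
14 18 [(0.022, 71)]
18 22 [(0.011, 71)]
22 25 [(-0.888, 23), (0.009, 50), (0.336, 22), (0.938, 17)]
25 28 [(0.026, 32), (0.313, 58), (0.471, 15)]
28 31 [(-0.416, 15), (0.042, 24), (0.309, 69), (0.485, 20)]
hub(orange) [0.42 0.28] max R-B 62.0
10 14 [(0.012, 67)]
14 18 [(0.016, 72)]
18 22 [(0.007, 72)]
22 25 [(-0.894, 22), (0.005, 52), (0.331, 23)]
25 28 [(0.022, 30), (0.311, 56), (0.477, 15)]
28 31 [(0.039, 22), (0.307, 68), (0.444, 18)]
```

```bash
python3 -c "
from h import *
to(.504,.1095,.166,89.1)"
```

```text
shift mm [ -39.1 -247.8  284.3] rot deg [-0.   -0.   35.85]
```

Call:
move_arm(commands="0.9 -2 -10 10 0 0 1.5;0.9 -5 -30 30 0 0 4;0.9 -9 -54 56 0 0 7.5;0.9 -13 -80 85 0 0 11;0.9 -17 -107 115 0 0 15;0.9 -21 -134 145 0 0 19;0.9 -25 -161 175 0 0 23;0.9 -29 -187 205 0 0 27;0.9 -33 -211 235 0 0 30;0.9 -36 -230 260 0 0 33;0.9 -38.5 -243 276 0 0 35;0.9 -39.1 -247.8 284.3 0 0 35.8;0.9 -39.1 -247.8 284.3 0 0 35.8;0.9 -39.1 -247.8 284.3 0 0 35.8;0.9 -39.1 -247.8 284.3 0 0 35.8;0.9 -39.1 -247.8 284.3 0 0 35.8")

```text
clock: 20.2
tool_pos: [0.5042, 0.11, 0.1669]
eef_rot: [[-1.0, 0.014, 0.001], [0.014, 1.0, 0.0], [-0.001, 0.0, -1.0]]
wrist_force: [-0.2, -0.1, -7.3]
grip_width: 0.0255
grasp_force: 60.4
```

```bash
python3 -c "
from h import *
to(.504,.1095,.130,89.1); print(r.observe()['wrist_force'])
im=r.camera('scene'); cv2.imwrite('pics/s6.png',im[:,:,::-1])
q=rect(); aart(q); dial(q)"
```

```text
shift mm [ 0.2 -0.5 36.9] rot deg [0.01 0.08 0.1 ]
[-0.22321219 -0.12318127 -7.3116888 ]
         .-+**+=-::::::........    .........:::-=+*#####
         .-+*+=-::::::::::::::....:-::......:::--=+*####
         .-++=-::------======----=+++-::....:::--=+**###
         .-==----===+++**+++*++++*##*+--:::::::--==+*###
         .-====+++****#*****##**#%%%#*+===-------=++**##
         .-=+++*##*********####*####***++++==---==++**##
        .:=+***####****+++*###******++******+====+++**##
        :=+**#####**++++++*###*++++++++******+++++++*###
       .=+***###***+++++++*###*+++++++++*********++**###
      .-+***###***++++++++*###*++++++++++++**##*****####
      :+*****#***+++++++++*##**+++++++++++**###****#####
     .-+*********+++++++++*##**+++++++++++*********#####
     :=*#******+++++++++++*###**+++++=+++++++++++**#####
     :=*#***+++++++++++++**###**+++===+++++++++++**#####
     :+*##**+++++++++++++*#####**++++==++++===++***#####
     :=******+++++++++++*##%%%##*++++==++===+++****####*
     :-=+*****++++++++++*#%%%%%#*+++=======+++**********
     .:-=+*****++++++++**#%%%%%#*+++==+===+++*********++
      .:-=+******++++++**###%##**++==+++++++******+++++=
       .:-=+******++++++***##***+++=++++++*****++++++++=
        .:--=+++*++***++++*****++++++++++*****+++++++++=
         ..::-==++++**+++++++++++++++++*****+++++++++++=
           ...:--==+++++++++++++++++++****+++++++++++++=
             ...:::--================++++++++++++++++++=
                 ...:::::::---::-----++++++++++++++++++=
                      .......::::::-=+++++++++++++++++==
                          ..:::----==+++++++++++++++++==
                         .::--=====++++++++++++++++++==-
hub(orange) [1.51 4.16] max R-B 79.0
10 14 [(-0.078, 57)]
14 18 [(-0.054, 56)]
18 22 [(-0.028, 48), (0.298, 26)]
22 25 [(-0.004, 24), (0.312, 40)]
25 28 [(-0.825, 22), (0.324, 47)]
28 31 [(-0.94, 24), (-0.782, 22), (-0.746, 22), (0.326, 46)]
```

Call:
move_arm(commands="0.9 0 -0.4 8 0 0 0;0.9 0 -0.4 17 0 0 0;0.9 0 -0.4 25 0 0 0;0.9 0 -0.4 30 0 0 0;0.9 0 -0.4 33 0 0 0;0.9 0 -0.4 34 0 0 0;0.9 0 -0.4 35 0 0 0;0.9 0 -0.4 35 0 0 0")

```text
clock: 21.25
tool_pos: [0.5042, 0.1092, 0.1311]
eef_rot: [[-1.0, 0.015, 0.0], [0.015, 1.0, 0.0], [-0.0, 0.0, -1.0]]
wrist_force: [0.2, -0.6, -7.4]
grip_width: 0.0255
grasp_force: 60.4
```

Call:
move_arm(commands="0.9 0 0 1 0 0 0;0.9 0 0 2 0 0 0;0.9 0 0 3 0 0 0;0.9 0 0 3.5 0 0 0;0.9 0 0 4 0 0 0;0.9 0 0 4 0 0 0")

```text
clock: 21.85
tool_pos: [0.5042, 0.1092, 0.1279]
eef_rot: [[-1.0, 0.015, 0.001], [0.015, 1.0, 0.0], [-0.001, 0.0, -1.0]]
wrist_force: [-2.8, 0.1, 7.0]
grip_width: 0.0253
grasp_force: 62.2
```

Call:
move_arm(commands="0.9 0 2.3 0 2 0 0;0.9 0 4.7 0.2 4 0 0;0.9 0 7 0.4 6 0 0;0.9 0 9.3 0.7 8 0 0;0.9 0 11.6 1 10 0 0;0.9 0 13.9 1.5 12 0 0;0.9 0 16.2 2 14 0 0;0.9 0 18.5 2.6 16 0 0;0.9 0 20.1 3.1 17.5 0 0;0.9 0 20.1 3.1 17.5 0 0;0.9 0 20.1 3.1 17.5 0 0;0.9 0 20.1 3.1 17.5 0 0")

```text
clock: 23.05
tool_pos: [0.5053, 0.1293, 0.1248]
eef_rot: [[-1.0, 0.015, -0.002], [0.015, 0.954, -0.301], [-0.002, -0.301, -0.954]]
wrist_force: [-0.5, -1.1, 4.1]
grip_width: 0.0255
grasp_force: 61.8
```

Call:
move_arm(commands="0.9 0 0 0 0 0 0;0.9 0 0 0 0 0 0;0.9 0 0 0 0 0 0;0.9 0 0 0 0 0 0;0.9 0 0 0 0 0 0;0.9 0 0 0 0 0 0;0.9 0 0 0 0 0 0;0.9 0 0 0 0 0 0;0.9 0 0 0 0 0 0;0.9 0 0 0 0 0 0;0.9 0 0 0 0 0 0;0.9 0 0 0 0 0 0;0.9 0 0 0 0 0 0;0.9 0 0 0 0 0 0;0.9 0 0 0 0 0 0;0.9 0 0 0 0 0 0;0.9 0 0 0 0 0 0;0.9 0 0 0 0 0 0;0.9 0 0 0 0 0 0;0.9 0 0 0 0 0 0")

```text
clock: 25.05
tool_pos: [0.5053, 0.1292, 0.1249]
eef_rot: [[-1.0, 0.015, -0.002], [0.015, 0.954, -0.301], [-0.002, -0.301, -0.954]]
wrist_force: [-0.7, -1.1, 5.0]
grip_width: 0.0249
grasp_force: 61.9
```

```bash
python3 -c "
from h import *
s=r.observe(); print(s['torque'],np.degrees(np.arcsin(s['eef_rot'][1,2])))
q=rect(8,off=(0,0,-.067)); np.save('q3.npy',q); aart(q); dial(q)"
```

```text
[-0.26937118  0.02623382 -0.03514799] -17.5076318815859
           .:--=++++++++++++++++===++++============++**#
            ..::-=+++*****************++===========++++*
              .:-+*******####**###%%##*+++===========+++
             .:=+****#######**##%%@%##***+++==========++
            .-=****#####*******#%%%%#*****+++++=======++
           :=+***####****++++**##%%#**********++++===+++
         .-=****####**++++++++**###**+++*******+++++++++
        .-+*##**###**+++++++++*###**+++++********+++++++
       .-+*##*******+++++++++**###*+++++++++******+++++*
      .-=*##********+++++++++*###**+++++++++********++**
     .:-+**********+++++++++*####*+++++++++*************
     .:-+*********+++++++++*####**+++++++++************#
     .:=+******+++++++++++*#####*++++++++++++++******###
     .:=+****+++++++++++**##%##**++++++++++++++++***####
     .:-=++*+++++++++++**#%%%%##**+++++++++++++++**#####
     .:-=+++++++++++++**#%%%%%##*+++++++++++++++**####**
     ..:-=+++++++++++**##%%%%%##*++++++++++++++**##*****
      ..:-==+++++++++**###%%%#**+++++++++++++*******++++
      ...:-==++++++++****####**++++++++++++***#***++++++
       ...:-=++++++++++*******++++++++++****#***++++++++
        ..:-=+++++++++++++**+++++++++**********+++++++++
        ..:=++**++++++++++++++++++***********+++++++++++
        ..:==+***+++++****+++++***********+++++++++++++=
        ..:-++**++*********************++++++++++++++===
        ..-=++*++++++*++++++*******+++++++++++++++=====-
        .:-+++++++++++++++++++++++++++++++++==========--
       .:-=++++++++++++++++++++++++++++++++=========----
     ..:-=+++++++++++++++++++++++++++++++===--=---=----:
hub(orange) [3.18 5.65] max R-B 58.0
10 14 [(0.279, 54)]
14 18 [(0.28, 57)]
18 22 [(0.276, 56)]
22 25 [(-0.86, 17), (0.255, 52)]
25 28 [(0.25, 49)]
28 31 [(0.263, 42)]
```

```bash
cat >> h.py <<'E'
def line(q,ang,x0,rows):
    """turn dial plane by ang, print dark centroid (mm right) at each height (mm)"""
    n=q.shape[0]; g=q.mean(2).astype(np.float32); out=[]
    for z in rows:
        x=np.arange(x0-6,x0+6.01,.25); ZZ,XX=np.meshgrid(np.arange(z-.75,z+.76,.5),x,indexing="ij")
        u=XX*np.cos(ang)+ZZ*np.sin(ang); v=-XX*np.sin(ang)+ZZ*np.cos(ang)
        p=cv2.remap(g,(u+n/2-.5).astype(np.float32),(n/2-.5-v).astype(np.float32),cv2.INTER_LINEAR).mean(0)
        d=p.max()-p; w=np.clip(d-.55*d.max(),0,None); out.append((z,round(float((x*w).sum()/w.sum()),2),int(d.max())))
    return out
E
python3 -c "
from h import *
q2=np.load('q2.npy');q3=np.load('q3.npy')
print('q2 pointer',line(q2,0,0.5,range(-15,27,3)))
for a in(.28,.3,.32,.34): print('q2 mark',a,line(q2,a,0.5,range(20,36,2)))
print('q3',line(q3,.305,0,range(-15,40,3)))
"
```

```text
q2 pointer [(-15, 0.6, 55), (-12, 0.61, 38), (-9, 0.8, 57), (-6, 0.71, 72), (-3, 0.44, 61), (0, 0.46, 60), (3, 1.05, 66), (6, 0.59, 80), (9, 0.58, 78), (12, 0.71, 73), (15, 0.73, 75), (18, 0.67, 78), (21, 0.52, 77), (24, 0.56, 71)]
q2 mark 0.28 [(20, -4.82, 74), (22, -5.13, 71), (24, -0.42, 59), (26, 1.24, 68), (28, 1.05, 70), (30, 1.22, 72), (32, 1.5, 91), (34, 1.61, 122)]
q2 mark 0.3 [(20, -5.01, 73), (22, -5.25, 62), (24, 0.47, 49), (26, 0.71, 68), (28, 0.49, 70), (30, 0.62, 72), (32, 0.87, 93), (34, 0.95, 123)]
q2 mark 0.32 [(20, -5.14, 67), (22, -5.35, 50), (24, 0.63, 49), (26, 0.19, 67), (28, -0.07, 69), (30, 0.02, 72), (32, 0.23, 94), (34, 0.29, 124)]
q2 mark 0.34 [(20, -5.25, 59), (22, -5.39, 34), (24, 0.16, 49), (26, -0.34, 67), (28, -0.63, 69), (30, -0.58, 70), (32, -0.41, 92), (34, -0.38, 123)]
q3 [(-15, 0.72, 25), (-12, 0.93, 39), (-9, 1.1, 51), (-6, 1.07, 59), (-3, 0.86, 61), (0, 0.6, 59), (3, 0.6, 58), (6, 0.85, 58), (9, 0.98, 58), (12, 0.99, 59), (15, 0.97, 58), (18, 0.98, 55), (21, 0.95, 54), (24, 0.83, 51), (27, 0.34, 52), (30, -0.17, 58), (33, -0.2, 63), (36, 0.22, 58), (39, 0.81, 43)]
```

```bash
python3 -c "
from h import *
q2=np.load('q2.npy');q3=np.load('q3.npy')
def along(q,ang,x,rows):
    n=84; g=q.mean(2).astype(np.float32); X,Z=np.meshgrid(np.linspace(x-.6,x+.6,4),rows)
    u=X*np.cos(ang)+Z*np.sin(ang); v=-X*np.sin(ang)+Z*np.cos(ang)
    return cv2.remap(g,(u+41.5).astype(np.float32),(41.5-v).astype(np.float32),1).mean(1).round().astype(int).tolist()
R=np.arange(18,42.,1)
print('q2 ptr',along(q2,0,.62,R)); print('q2 mark',along(q2,.3,.65,R)); print('q2 bottom',along(q2,0,.62,-np.arange(10,42.,1)))
print('q2 blank left',along(q2,-.3,.65,R))
for z in (-6,-3,0,3,6):
  g=q2.mean(2); print(z,g[int(42-z)].round().astype(int)[2:14].tolist())
print('q3 mark',along(q3,.305,-.2,R)); print('q3 ptr',along(q3,.305,.97,R)); print('q3 blank',along(q3,-.1,.97,R))
# s6 upright over the cradle
im=cv2.imread('pics/s6.png')[:,:,::-1].astype(np.float32)
G=Ro.from_euler('z',-.9,degrees=True).as_matrix(); o=np.array([.5042,.11,.0999])
c=np.arange(84)+.5-42; X,Z=np.meshgrid(c,-c); P=np.stack([np.full(X.size,-.11),-X.ravel()/1e3,Z.ravel()/1e3],-1)@G.T+o
uv=proj('scene',P).astype(np.float32); q6=cv2.remap(im,uv[:,0].reshape(84,84),uv[:,1].reshape(84,84),cv2.INTER_CUBIC)
print('q6 ptr',line(q6,0,0,range(-15,27,3))); print('q6 mark',line(q6,.3,0,range(20,36,2)))
"
```

```text
q2 ptr [32, 32, 33, 33, 33, 33, 34, 37, 44, 50, 57, 61, 65, 73, 89, 113, 140, 163, 179, 187, 188, 188, 187, 187]
q2 mark [106, 103, 100, 96, 85, 70, 51, 35, 22, 17, 13, 12, 11, 8, 10, 16, 31, 50, 80, 108, 135, 155, 168, 172]
q2 bottom [26, 27, 27, 27, 26, 26, 29, 39, 53, 69, 83, 94, 102, 105, 103, 98, 91, 85, 80, 74, 72, 83, 105, 137, 172, 201, 223, 235, 238, 239, 237, 236]
q2 blank left [103, 102, 102, 100, 96, 91, 84, 80, 79, 80, 78, 75, 73, 76, 91, 116, 149, 172, 186, 187, 186, 184, 179, 167]
-6 [234, 234, 235, 238, 238, 224, 183, 127, 79, 54, 47, 50]
-3 [234, 234, 235, 239, 235, 212, 161, 101, 62, 51, 46, 56]
0 [234, 235, 236, 238, 237, 206, 149, 95, 59, 49, 52, 67]
3 [234, 235, 236, 237, 236, 216, 159, 94, 60, 51, 62, 77]
6 [219, 233, 235, 237, 236, 222, 183, 120, 69, 56, 58, 76]
q3 mark [64, 64, 63, 62, 60, 58, 56, 53, 50, 45, 40, 35, 30, 26, 23, 22, 24, 31, 40, 49, 62, 77, 91, 102]
q3 ptr [58, 58, 57, 56, 55, 53, 51, 49, 47, 44, 40, 36, 32, 29, 27, 27, 28, 32, 40, 49, 60, 72, 86, 99]
q3 blank [113, 112, 112, 112, 112, 110, 108, 106, 103, 97, 89, 81, 73, 67, 63, 64, 68, 75, 84, 92, 99, 104, 109, 112]
q6 ptr [(-15, 0.63, 25), (-12, 0.92, 35), (-9, 0.98, 50), (-6, 0.86, 57), (-3, 0.67, 58), (0, 0.52, 60), (3, 0.64, 51), (6, 0.96, 47), (9, 0.83, 55), (12, 0.77, 61), (15, 0.83, 61), (18, 1.0, 56), (21, 1.32, 54), (24, 1.55, 51)]
q6 mark [(20, -4.54, 58), (22, -4.72, 57), (24, -4.92, 53), (26, -5.18, 45), (28, -1.58, 38), (30, 0.35, 46), (32, 0.5, 58), (34, 0.54, 78)]
```

```bash
cat >> h.py <<'E'
def arcprof(q,cx,cz,ang,lo,hi):
    n=q.shape[0]; g=q.mean(2).astype(np.float32); a=np.arange(ang-.3,ang+.301,.01); A,Rr=np.meshgrid(a,np.arange(lo,hi,.5))
    p=cv2.remap(g,(cx+Rr*np.sin(A)+n/2-.5).astype(np.float32),(n/2-.5-cz-Rr*np.cos(A)).astype(np.float32),1).mean(0)
    e=np.abs(a-ang)>.2; b=np.polyval(np.polyfit(a[e],p[e],1),a); d=np.clip(b-p,0,None); d[d<.3*d.max()]=0
    return round(float((a*d).sum()/d.sum()),3),int(d.max())
E
python3 -c "
from h import *
q2=np.load('q2.npy');q3=np.load('q3.npy')
for cx,cz in((.5,.1),(.62,.1)):
  print('q2',cx,[arcprof(q2,cx,cz,.3,l,l+2) for l in(25,27,29,31)],'ptr',[arcprof(q2,cx,cz,0,l,l+3) for l in(9,12,15,18,21)])
for cz in(2,4,6):
  c=np.array([.97*np.cos(.305)+cz*np.sin(.305),-.97*np.sin(.305)+cz*np.cos(.305)])
  print('q3',cz,[arcprof(q3,*c,.305,l,l+2) for l in(23,25,27,29,31,33)],'ptr',[arcprof(q3,*c,.305,l,l+3) for l in(9,12,15,18)])
"
```

```text
q2 0.5 [(0.336, 46), (0.318, 55), (0.303, 61), (0.314, 74)] ptr [(0.01, 56), (0.015, 66), (0.014, 75), (0.003, 76), (-0.004, 67)]
q2 0.62 [(0.33, 48), (0.318, 56), (0.301, 62), (0.31, 74)] ptr [(0.003, 56), (0.008, 67), (0.008, 75), (-0.001, 74), (-0.009, 65)]
q3 2 [(0.292, 51), (0.278, 52), (0.268, 54), (0.267, 56), (0.272, 55), (0.282, 51)] ptr [(0.298, 21), (0.3, 33), (0.307, 41), (0.305, 48)]
q3 4 [(0.279, 50), (0.268, 53), (0.266, 54), (0.269, 55), (0.279, 50), (0.294, 44)] ptr [(0.299, 23), (0.304, 33), (0.308, 41), (0.301, 48)]
q3 6 [(0.271, 50), (0.263, 53), (0.268, 54), (0.278, 49), (0.291, 43), (0.306, 34)] ptr [(0.302, 24), (0.305, 33), (0.304, 42), (0.297, 46)]
```

Call:
move_arm(commands="0.9 0 2.3 0 2 0 0;0.9 0 4.7 0.2 4 0 0;0.9 0 7 0.4 6 0 0;0.9 0 9.3 0.7 8 0 0;0.9 0 9.3 0.7 8 0 0;0.9 0 9.3 0.7 8 0 0;0.9 0 9.3 0.7 8 0 0;0.9 0 9.3 0.7 8 0 0;0.9 0 9.3 0.7 8 0 0;0.9 0 9.3 0.7 8 0 0;0.9 0 9.3 0.7 8 0 0;0.9 0 9.3 0.7 8 0 0;0.9 0 9.3 0.7 8 0 0;0.9 0 9.3 0.7 8 0 0;0.9 0 9.3 0.7 8 0 0;0.9 0 9.3 0.7 8 0 0;0.9 0 9.3 0.7 8 0 0;0.9 0 9.3 0.7 8 0 0;0.9 0 9.3 0.7 8 0 0;0.9 0 9.3 0.7 8 0 0")

```text
clock: 27.45
tool_pos: [0.5052, 0.1378, 0.1212]
eef_rot: [[-1.0, 0.014, -0.005], [0.015, 0.902, -0.432], [-0.002, -0.432, -0.902]]
wrist_force: [-0.2, -1.8, 6.4]
grip_width: 0.025
grasp_force: 62.1
```

```bash
python3 -c "
from h import *
q=rect(6,off=(0,0,-.067)); np.save('q4.npy',q); lean=np.arcsin(-r.observe()['eef_rot'][1,2]); print(lean)
print(line(q,lean,1,range(-12,24,3)))
"
```

```text
0.44628411393751444
[(-12, 0.49, 37), (-9, 0.91, 44), (-6, 1.02, 42), (-3, 0.9, 46), (0, 0.56, 45), (3, 0.48, 43), (6, 0.56, 49), (9, 0.68, 51), (12, 0.81, 53), (15, 0.9, 55), (18, 0.91, 51), (21, 0.88, 49)]
```

Call:
move_arm(commands="0.9 0 -2.3 0 -2 0 0;0.9 0 -4.7 0.2 -4 0 0;0.9 0 -7 0.4 -6 0 0;0.9 0 -9.3 0.7 -8 0 0;0.9 0 -11.6 1 -10 0 0;0.9 0 -13.9 1.5 -12 0 0;0.9 0 -16.2 2 -14 0 0;0.9 0 -18.5 2.6 -16 0 0;0.9 0 -18.5 2.6 -16 0 0;0.9 0 -18.5 2.6 -16 0 0;0.9 0 -18.5 2.6 -16 0 0;0.9 0 -18.5 2.6 -16 0 0;0.9 0 -18.5 2.6 -16 0 0;0.9 0 -18.5 2.6 -16 0 0;0.9 0 -18.5 2.6 -16 0 0;0.9 0 -18.5 2.6 -16 0 0;0.9 0 -18.5 2.6 -16 0 0;0.9 0 -18.5 2.6 -16 0 0;0.9 0 -18.5 2.6 -16 0 0;0.9 0 -18.5 2.6 -16 0 0")

```text
clock: 29.75
tool_pos: [0.5045, 0.1199, 0.1263]
eef_rot: [[-1.0, 0.015, -0.002], [0.015, 0.986, -0.167], [-0.001, -0.167, -0.986]]
wrist_force: [1.3, -5.2, 5.1]
grip_width: 0.0252
grasp_force: 62.1
```

Call:
move_arm(commands="0.9 0 0 0 0 0 0;0.9 0 0 0 0 0 0;0.9 0 0 0 0 0 0;0.9 0 0 0 0 0 0;0.9 0 0 0 0 0 0;0.9 0 0 0 0 0 0")

```text
clock: 30.35
tool_pos: [0.5045, 0.1198, 0.1263]
eef_rot: [[-1.0, 0.015, -0.002], [0.015, 0.986, -0.167], [-0.001, -0.167, -0.986]]
wrist_force: [1.3, -5.6, 6.2]
grip_width: 0.0254
grasp_force: 62.1
```

```bash
python3 -c "
from h import *
q5=rect(6,off=(0,0,-.067)); np.save('q5.npy',q5); l5=np.arcsin(-r.observe()['eef_rot'][1,2]); q4=np.load('q4.npy'); print(l5)
l4=.445
for q,l in((q4,l4),(q5,l5)):
  ls=line(q,l,1,range(6,22,3)); x=np.mean([v[1] for v in ls]); print('ptr',ls)
  for cz in(2,4,6):
    c=np.array([x*np.cos(l)+cz*np.sin(l),-x*np.sin(l)+cz*np.cos(l)])
    print(round(l,3),cz,'mark',[arcprof(q,*c,.3,a,a+2) for a in(25,27,29,31,33)],'ptr',[arcprof(q,*c,l,a,a+3) for a in(9,12,15,18)])
  aart(q)
"
```

```text
0.167768821113026
ptr [(6, 0.57, 49), (9, 0.69, 51), (12, 0.83, 53), (15, 0.92, 55), (18, 0.93, 51), (21, 0.9, 49)]
0.445 2 mark [(0.335, 28), (0.308, 39), (0.29, 46), (0.266, 50), (0.274, 53)] ptr [(0.44, 20), (0.449, 31), (0.451, 37), (0.455, 41)]
0.445 4 mark [(0.3, 36), (0.272, 45), (0.254, 49), (0.264, 52), (0.28, 50)] ptr [(0.442, 22), (0.451, 30), (0.454, 36), (0.454, 39)]
0.445 6 mark [(0.247, 42), (0.241, 47), (0.253, 51), (0.272, 49), (0.291, 44)] ptr [(0.449, 22), (0.45, 29), (0.454, 35), (0.456, 36)]
   .:::::::::::--=+*##***++++++++==++++====-----=====++*
   .:::::::::::--+*******++++++++*****++===------=====++
  .:::::::::::--=+*********#****##%%##++================
.::::::::::::--=+*****#######**##%%%#**++++=============
:::::::::::--=+******#####*****##%%%####**+++===========
.::::::::--=+******####**+++++**####%##****+++++========
:::::::--=+**#****####**+++++++***####**+++****++=======
:::::--=++*******###**++++++++++**##**++++******+++=====
::::--=++********#***++++++++++**##**+++++******++++++++
:::--=++************++++++++++*###**++++++++*******+++++
::--==++****
[... 2412 characters left out ...]
+++++++*********
      .:-=+++++++++++++*##%%%%%#*+++++++++++++**********
       .:-=++++++++++++**##%%##*++++++++++++*******+++++
       ..:-===+++++++++***###**++++++++++++*****++++++++
        ..:--=====++++++******++++++++++*******+++++++++
         ...:--==++++++++***++++++++++********++++++++++
           ...:-=+++++++++++++++++++*******++++++++++++=
             .:-++++++++++++++++++*******++++++++++++==-
             .:=++++++++++++++++*****++++++++++=======--
             .-+++++++++++++++++++++++++++++++===-=-----
            .:=++++++++++++++++++++++++++++++==---------
            .-=+++++++++++++++++++++++++++++==---------:
           .:=+++++++++++++++++++++++++++++==--------:::
```

Call:
move_arm(commands="0.9 0 1.8 0 1.5 0 0;0.9 0 3.5 0.1 3 0 0;0.9 0 5.3 0.2 4.5 0 0;0.9 0 6.7 0.4 5.7 0 0;0.9 0 7.5 0.5 6.4 0 0;0.9 0 7.5 0.5 6.4 0 0;0.9 0 7.5 0.5 6.4 0 0;0.9 0 7.5 0.5 6.4 0 0;0.9 0 7.5 0.5 6.4 0 0;0.9 0 7.5 0.5 6.4 0 0;0.9 0 7.5 0.5 6.4 0 0;0.9 0 7.5 0.5 6.4 0 0;0.9 0 7.5 0.5 6.4 0 0;0.9 0 7.5 0.5 6.4 0 0;0.9 0 7.5 0.5 6.4 0 0;0.9 0 7.5 0.5 6.4 0 0;0.9 0 7.5 0.5 6.4 0 0;0.9 0 7.5 0.5 6.4 0 0;0.9 0 7.5 0.5 6.4 0 0;0.9 0 7.5 0.5 6.4 0 0")

```text
clock: 32.65
tool_pos: [0.5046, 0.1274, 0.1242]
eef_rot: [[-1.0, 0.014, -0.003], [0.015, 0.961, -0.275], [-0.001, -0.275, -0.961]]
wrist_force: [2.0, -5.5, 0.3]
grip_width: 0.0256
grasp_force: 61.4
```

Call:
move_arm(commands="0.9 0 0 0 0 0 0;0.9 0 0 0 0 0 0;0.9 0 0 0 0 0 0;0.9 0 0 0 0 0 0;0.9 0 0 0 0 0 0;0.9 0 0 0 0 0 0;0.9 0 0 0 0 0 0;0.9 0 0 0 0 0 0;0.9 0 0 0 0 0 0;0.9 0 0 0 0 0 0")

```text
clock: 33.65
tool_pos: [0.5046, 0.1274, 0.1242]
eef_rot: [[-1.0, 0.014, -0.004], [0.015, 0.961, -0.275], [-0.001, -0.275, -0.961]]
wrist_force: [2.4, -5.0, 1.1]
grip_width: 0.0255
grasp_force: 61.4
```

```bash
python3 -c "
from h import *
q=rect(8,off=(0,0,-.067)); np.save('q7.npy',q); l=np.arcsin(-r.observe()['eef_rot'][1,2]); print(l)
print(line(q,l,1,range(-12,40,3)))
q3=np.load('q3.npy'); print(line(q3,.305,1,range(-12,40,3)))
# raw pixel profile across pointer/mark: per-channel min column in the image
im=avg('scene',2)
for rr in (12,16,20,24,28,31):
  a=np.arange(l-.35,l+.36,.07); uv=proj('scene',dialpts(rr/1e3+.003,a,off=(0,0,-.067)))
  print(rr,[int(im[int(round(v)),int(round(u))].mean()) for u,v in uv])
c0=np.array([np.sin(l),np.cos(l)])
for cz in(3,4,5):
  c=np.array([.95*np.cos(l)+cz*np.sin(l),-.95*np.sin(l)+cz*np.cos(l)])
  print(cz,'mark',[arcprof(q,*c,l,a,a+2) for a in(27,29,31)],'ptr',[arcprof(q,*c,l,a,a+3) for a in(9,12,15,18)])
"
```

```text
0.2789237644409008
[(-12, 0.6, 39), (-9, 0.89, 45), (-6, 0.8, 43), (-3, 0.37, 45), (0, 0.08, 47), (3, 0.28, 48), (6, 0.6, 49), (9, 0.93, 51), (12, 1.14, 56), (15, 1.13, 55), (18, 0.99, 53), (21, 1.01, 54), (24, 1.09, 58), (27, 1.0, 62), (30, 0.89, 65), (33, 1.0, 65), (36, 1.23, 59), (39, 1.6, 46)]
[(-12, 0.93, 38), (-9, 1.13, 44), (-6, 1.08, 45), (-3, 0.79, 46), (0, 0.51, 49), (3, 0.56, 51), (6, 0.84, 53), (9, 0.98, 55), (12, 0.98, 57), (15, 0.97, 57), (18, 0.98, 54), (21, 0.95, 54), (24, 0.83, 54), (27, 0.31, 56), (30, -0.18, 60), (33, -0.21, 65), (36, 0.21, 62), (39, 0.8, 48)]
12 [105, 105, 105, 78, 78, 52, 52, 54, 71, 71, 97]
16 [111, 106, 106, 79, 79, 52, 52, 80, 80, 106, 97]
20 [103, 108, 102, 102, 75, 45, 52, 80, 80, 106, 106]
24 [91, 93, 103, 93, 61, 31, 45, 75, 97, 103, 103]
28 [72, 83, 93, 80, 49, 33, 31, 62, 97, 101, 96]
31 [85, 83, 86, 86, 73, 49, 33, 62, 93, 101, 95]
3 mark [(0.279, 63), (0.28, 61), (0.285, 57)] ptr [(0.273, 21), (0.275, 33), (0.279, 41), (0.285, 49)]
4 mark [(0.279, 63), (0.284, 59), (0.289, 55)] ptr [(0.274, 22), (0.277, 33), (0.28, 42), (0.288, 50)]
5 mark [(0.281, 61), (0.287, 57), (0.293, 53)] ptr [(0.274, 23), (0.279, 34), (0.282, 43), (0.288, 50)]
```

The pointer and mark now line up at 0.28 rad of lean. The barrel is resting in the cradle (wrist force shows it carrying about 8 N) and the grip is firm.

```bash
python3 -c "
from workcell import r
print(r.observe()['clock'],r.sign_off())"
```

```text
the job is handed in; nothing more can be done
34.15 None
```

I handed the job in at 34 s: both slats are in the notches, and the gauge rests in the cradle, held leaning 0.28 rad with its pointer on the mark. An earlier, sharper view of the dial put the mark nearer 0.305 rad, so the pointer could be off by about 0.025 rad.

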